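# Pull down and latch the weighing cabinet's sash with the sash pole

### The arm

A 6-joint arm with a two-finger parallel gripper is mounted at the origin on the work surface. World frame = base frame: x ahead of the robot, y to its left, z up, the work surface at z = 0. Lengths are in mm, angles in degrees, forces in N, time in s.
With the tool pointing down it reaches from about 350 to 725 mm from the base axis. Payload 6 kg.
Tool frame: the origin (TCP) lies on the centre line of the jaws, within the pads' length; the fingertips stand 11 mm ahead of it and the grasp point (between the pads) lies 8 mm behind it; y points along the fingers, z is the direction in which the jaws open and shut, and the axes are right-handed (so a half turn about y gives the same grasp; the last joint's range is limited). The gripper opens to 85 mm and grips with 20 to 120 N. Pads are 22 mm wide; open, the fingers measure 114 mm over their backs; the gripper's body (76 mm by 85 mm) begins 54 mm behind the grasp point. The pads swing forward as they close: fully open they stand 13 mm farther back than shut.
Start: joints at [88.734, 2.303, 4.859, 0, -92.561, -19.12], TCP at [208.977, 562.409, 242.261] pointing down, gripper open.
Joint ranges: [-146.85, 146.85], [-73.84, 115.35], [-62.03, 85.46], [-188.31, 113.3], [-161.28, -10.13], [-171.36, 171.36]. Speed limits (degrees/s): [147.25, 147.25, 172.46, 180, 180, 180].

### API

Orientations are given as a 3x3 rotation matrix whose columns are the frame's x, y, z axes.
In Python, from bench import bot gives the robot as it stands.
- The arm moves only by the shell command python3 -m crank 'ROWS'. ROWS is JSON, one flat list of numbers, 7 for each row, row after row: the shift along the tool's x, y, z in mm, then the turn, a rotation vector about the tool's x, y, z in rad, then the finger opening in mm, from 0 to 85.4. In form: [tx, ty, tz, ax, ay, az, hand, tx, ty, tz, ax, ay, az, hand, ...]. A call has 1 to 12 rows; each row shifts and turns the commanded pose from where the row before left it, along the tool's axes as they then stand; what a row does not reach is not made up. A row lasts 1/8 s, in which the tool goes at most 62.5 mm and 10.7 degrees, less where a joint would pass 70% of its speed; a pose out of reach is approached as far as the arm can. A call with a gripper value outside its range is refused whole. The fingers move at their own pace and stop on an object; the grip force is fixed at half the most. Time passes only in rows, so rows that do not move let the fingers close. It gives the time, the measured TCP pose, the force and the opening at its end, in the units of the state.
- bot.get_state(): the state, without advancing time (a new reading comes with each control period).
- bot.camera(name): name is "scene" or "side" or "wrist"; returns the picture (384x512x3 uint8, blue, green, red); there is no depth.
- bot.camera_info(name): a dict with "mtx" (3x3 intrinsics, pixels), "dist" ([k1, k2, p1, p2, k3] as OpenCV has them; the pictures are not rectified), "R" (3x3) and "t" (3): a world point X has camera coordinates R X + t. Camera axes: x right, y down, z forward; pixel columns grow to the right and rows downward; lengths in mm; the calibration is good to about 2 mm. A picture is of the moment at which its call begins: read the wrist's pose just before it. camera_info takes no time and is no camera call; for the wrist camera it gives the pose at the moment of the call.
- bot.hand_in(): hands the job in, once; it reports no verdict.
The state is a dict: "time": time; "joint_positions": joint angles; "joint_vel": joint speeds; "joint_efforts": joint torques, N m; "tool_pos": TCP position; "ee_rot": TCP orientation; "force": force on the tool from outside, world axes, zero at the start; "torque": the same for the moment, N m; "opening": finger opening in mm.
Only numpy, scipy, OpenCV 4.12 (cv2) and the standard library are available. Lean on these libraries where they do the work, as an engineer would, in place of code of your own. Each camera call takes 0.05 s, during which the arm holds its last target.

### The job

Take the sash pole from its rests, drop its hook into the yellow ring on the raised front sash of the weighing cabinet, and draw the sash down until both roller catches snap and it stays shut by itself; feel for the stop and keep the pull under 20 N. Then unhook and lay the pole back in its rests as it lay. Touch the cabinet with nothing but the pole, do not let the pole drop, and leave everything else on the bench alone.

Things in the scene. Friction and masses are not known exactly. Their poses are not given: they have to be found in the camera images.
- pole: sash pole, loose, 0.13-0.21 kg. Origin: mid-handle on the axis; x along the pole to the hook, z up as it lies in its rests. Black rubber handle with orange bands, 110 long (x +-55), 24 wide (y), 30 high (z) mm; 16 mm square tail back to x -87; 9 mm round steel rod to x 145, then the hook: a 9 mm prong from (150,0,-5) to (138,0,-38). The prong hangs plumb when the hook end is raised 20 degrees
- hook_tip (a point): centre of the prong's rounded end (radius 4.5 mm), at (138,0,-38) mm in the pole's frame; axes as the pole's
- rack: fixed white plate with two blue uprights that carry the pole. Origin on the table under the pole's place, x along it, hook end to +x. Uprights 10 mm thick at x -72 mm (slot 21 mm wide for the tail) and x +82 mm (slot 14 mm wide for the rod); slots open upward, mouths flared, highest point 95 mm over the table
- rest (a point): where the pole's origin lies when it rests in both uprights: 75 mm over the rack's origin, axes as the rack's; the pole can slide about 10 mm lengthwise there
- cabinet: fixed weighing cabinet with clear panels, 380 wide, 260 deep, 510 high (mm), on a white plinth. Origin midway across in the sash plane, at the plinth's underside, 12-36 mm over the table; -x points out of its front to the worker, z up. Plinth front at x -15 mm, guide posts at y +-180 mm, catch blocks beside the sill reach to x -33 mm
- sash (a joint): height of the sash (m): 0.17 raised; it slides straight down. A spring lifts it with about 2 N, so it rises again unless latched. In its last 11 mm two roller catches resist (about 8 N of pull in all), snap over 4 mm above a hard sill and hold it there. Sill and catches are set to another height on each cabinet (air gap): latched it reads anything from 0 to 0.024, so only feel tells; 10 N straight down latches any
- ring (a point): centre of the yellow ring on the sash's lower rail, 45 mm in front of the sash plane, axes as the cabinet's. The ring lies level (axis z): 28 mm inside, 40 mm outside, bar 6 mm thick, rigid on a short stem to the rail. It starts 0.31-0.34 m over the table; latched, 0.14-0.19 m
- tube_rack: bystander: dark wooden test tube rack with ten capped tubes, 75 x 200 x 122 mm, origin under its middle
- flask: bystander: conical flask with red stopper, 84 mm wide, 135 mm high, origin under its middle
- dish_a: bystander: glass dish with green sample, 90 mm wide, 16 mm high, origin under its middle
- dish_b: bystander: a second such dish
- marker: bystander: black marker with blue cap lying flat, 132 x 12 x 12 mm, origin under its middle
- beaker: bystander: glass beaker, 70 mm wide, 90 mm high, origin under its middle
- reagent: bystander: amber bottle with black cap, 64 mm wide, 130 mm high, origin under its middle

How it is judged (in metres and radians):
On the way, in this order (a step that is already met when the one before it is completed fails the run):
1. the hook's tip hangs in the ring while the sash is still up (horizontal distance between hook_tip and ring below 0.014 m and z of hook_tip in the frame of ring below -0.008 m and value of joint sash above 0.12 m), for 0.1 s.
2. the sash has been drawn down to its sill with the hook still in the ring (value of joint sash below 0.028 m and horizontal distance between hook_tip and ring below 0.016 m and z of hook_tip in the frame of ring below -0.004 m), for 0.1 s.
At the end, for the whole second after the job is handed in: The sash stays down latched, joint below 0.028 m. The pole lies still in both uprights as at the start: origin within 20 mm level and 5 mm in height of its place, within 0.08 rad of the rack's x, hook tip over 100 mm along the rack's +x and over 25 mm below the pole's place (value of joint sash below 0.028 m and horizontal distance between pole and rest below 0.02 m and z of pole in the frame of rest between -0.005 and 0.005 m and angle between the x axis of pole and the x axis of rack, either way round below 0.08 rad and x of hook_tip in the frame of rest above 0.1 m and z of hook_tip in the frame of rest below -0.025 m and linear speed of pole below 0.02 m/s); the robot touches nothing.
It fails at once if the pole pressed or pulled on the cabinet or its sash with more than 20 N (contact force between pole and cabinet above 20 N).
It fails at once if the gripper or arm touched the cabinet or its sash (contact force between any of the fingers, the arm and cabinet above 0.5 N).
It fails at once if the pole was let go while more than 15 mm above its place in the rests (z of pole in the frame of rest above 0.015 m and contact force between the fingers and pole below 0.2 N).
It fails at once if a bystander was moved more than 15 mm (distance of any of tube_rack, flask, dish_a, dish_b, marker, beaker, reagent from where it was at the start of the episode above 0.015 m).
It also fails if it takes over 64 s, if anything falls off the work surface, if the arm or the gripper's body presses on something with over 40 N, if the wrist force passes 120 N, or if a joint passes its speed limit or range.

## Working session

There is one attempt and no reset: what is moved stays moved. The work goes in short steps, Python scripts to look and compute and a shell command to move; the robot and the scene stay as the last step left them, time stands still between calls to the robot, and variables do not carry over. Pictures are saved under pics/ and viewed, and the job is handed in when it is done.

```bash
ls; mkdir -p pics
python3 - <<'E'
from bench import bot
import cv2
s=bot.get_state(); print(s)
for n in ["scene","side","wrist"]:
    i=bot.camera_info(n); print(n,i)
    cv2.imwrite(f"pics/{n}0.png",bot.camera(n))
E
```

```text
pics
{'time': 0.0, 'joint_positions': array([ 8.87331120e+01,  2.33937372e+00,  4.80065268e+00, -2.90642421e-02,
       -9.25600849e+01, -1.91190108e+01]), 'joint_vel': array([ 0.05915623,  0.10422377,  0.04041511, -0.05640167, -0.02061597,
        0.01237733]), 'joint_efforts': array([-2.57444808e-04, -3.68209505e+01,  3.47423708e+01,  6.93237618e+00,
       -5.32606733e-03, -1.51498875e-05]), 'tool_pos': array([208.80997185, 562.16052431, 241.2471101 ]), 'ee_rot': array([[-9.37375513e-01, -5.44764344e-04, -3.48320042e-01],
       [ 3.48320457e-01, -1.71286811e-03, -9.37373952e-01],
       [-8.59783847e-05, -9.99998385e-01,  1.79535318e-03]]), 'force': array([-1.06405991, -0.39548353,  0.17909377]), 'torque': array([ 0.0388911 , -0.00458465, -0.0483957 ]), 'opening': 85.23999285181905}
scene {'mtx': array([[377.92838348,   0.        , 255.8548068 ],
       [  0.        , 377.92838348, 187.51087608],
       [  0.        ,   0.        ,   1.        ]]), 'dist': array([-0.08220128,  0.        ,  0.        ,  0.        ,  0.        ]), 'R': array([[-9.77311361e-01, -2.11807580e-01, -2.2
[... 404 characters left out ...]
     , 0.        , 0.        ]), 'R': array([[ 0.86133585, -0.50801162,  0.00497453],
       [-0.36951692, -0.6331772 , -0.68010578],
       [ 0.3486514 ,  0.58396132, -0.73309711]]), 't': array([-479.82506406,  247.92721953,  877.74273512])}
wrist {'mtx': array([[340.00971723,   0.        , 258.38835361],
       [  0.        , 340.00971723, 189.63218293],
       [  0.        ,   0.        ,   1.        ]]), 'dist': array([-0.09337337,  0.        ,  0.        ,  0.        ,  0.        ]), 'R': array([[-0.3487895 , -0.9371988 ,  0.00207163],
       [-0.90003488,  0.3355732 ,  0.27807884],
       [-0.26131034,  0.09512644, -0.96055602]]), 't': array([599.00767649, -36.8307244 , 379.12448781])}
```

View pics/scene0.png

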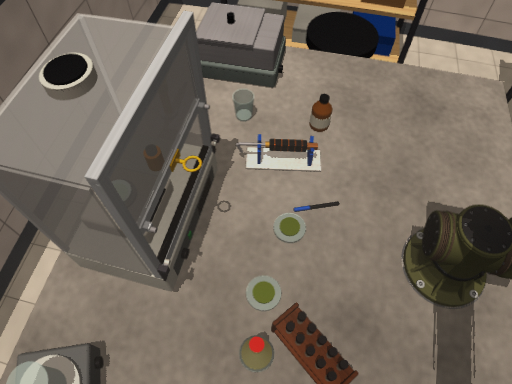

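View pics/side0.png

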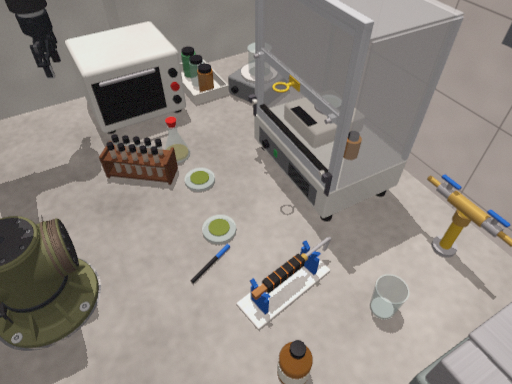

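View pics/wrist0.png

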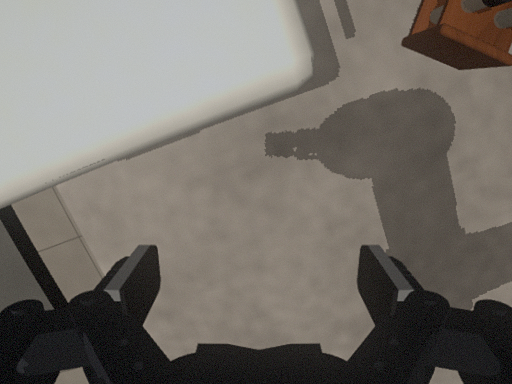

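Scene: the rack with the pole is at about (285,155), the yellow ring at (190,163), and the cabinet is on the left. Side: the pole is at (285,275) and the ring at (283,87). Next I measure them.

```bash
cat > h.py <<'E'
import numpy as np,cv2
from bench import bot
def ray(n,uv,info=None):
    i=info or bot.camera_info(n)
    p=cv2.undistortPoints(np.array([[uv]],float),i["mtx"],i["dist"])[0,0]
    R=i["R"];c=-R.T@i["t"];d=R.T@np.array([p[0],p[1],1.]);return c,d/np.linalg.norm(d)
def onz(n,uv,z,info=None):
    c,d=ray(n,uv,info);return c+d*(z-c[2])/d[2]
def tri(rs):
    A=sum(np.eye(3)-np.outer(d,d) for c,d in rs);b=sum((np.eye(3)-np.outer(d,d))@c for c,d in rs)
    X=np.linalg.solve(A,b);return X,[np.linalg.norm((np.eye(3)-np.outer(d,d))@(X-c)) for c,d in rs]
def proj(n,X,info=None):
    i=info or bot.camera_info(n)
    return cv2.projectPoints(np.array(X,float).reshape(-1,1,3),cv2.Rodrigues(i["R"])[0],i["t"],i["mtx"],i["dist"])[0].reshape(-1,2)
E
python3 - <<'E'
from h import *
for n in ["scene","side"]:
    im=cv2.imread(f"pics/{n}0.png");h=cv2.cvtColor(im,cv2.COLOR_BGR2HSV)
    for nm,lo,hi in [("yellow",(18,150,100),(34,255,255)),("blue",(105,150,50),(125,255,255)),("orange",(5,120,80),(17,255,255))]:
        m=cv2.inRange(h,lo,hi);k,l,st,ce=cv2.connectedComponentsWithStats(m)
        print(n,nm,[(st[j].tolist(),ce[j].round(1).tolist()) for j in range(1,k) if st[j][4]>8])
for n,(x,y,w,hh) in dict(scene=(135,95,200,95),side=(220,60,130,270)).items():
    im=cv2.imread(f"pics/{n}0.png")[y:y+hh,x:x+w]
    f=min(800/w,600/hh);cv2.imwrite(f"pics/{n}0z.png",cv2.resize(im,None,fx=f,fy=f,interpolation=cv2.INTER_CUBIC));print(n,f)
E
```

```text
scene yellow [([266, 142, 3, 3, 9], [267.0, 143.0]), ([170, 149, 32, 23, 199], [187.1, 161.9]), ([254, 282, 20, 21, 199], [263.8, 292.5])]
scene blue [([353, 12, 43, 43, 795], [381.6, 30.7]), ([258, 135, 3, 6, 13], [259.4, 137.6]), ([310, 136, 3, 6, 12], [311.3, 138.9]), ([311, 148, 3, 4, 10], [311.8, 149.5]), ([295, 206, 15, 5, 46], [301.8, 208.0])]
scene orange [([278, 0, 139, 20, 923], [361.2, 6.2]), ([283, 10, 13, 29, 239], [288.7, 23.8]), ([391, 27, 8, 29, 131], [395.8, 44.0]), ([286, 40, 11, 7, 32], [290.2, 42.8]), ([298, 44, 11, 5, 23], [303.9, 46.7]), ([371, 54, 8, 3, 14], [374.3, 55.4]), ([380, 56, 19, 6, 42], [391.0, 57.4]), ([312, 101, 20, 15, 210], [321.8, 108.6]), ([274, 139, 2, 7, 9], [274.2, 141.9]), ([265, 142, 5, 5, 13], [267.1, 144.2]), ([307, 143, 11, 5, 49], [312.0, 144.8]), ([273, 303, 25, 22, 91], [284.6, 313.9]), ([275, 308, 66, 76, 1532], [306.1, 348.7]), ([248, 337, 17, 16, 40], [255.8, 346.1]), ([352, 374, 6, 3, 11], [354.0, 374.7]), ([344, 378, 9, 6, 25], [348.1, 380.5])]
side yellow [([273, 75, 27, 17, 183], [288.1, 84.6]), ([429, 177, 3, 4, 9], [429.9, 17
[... 483 characters left out ...]
 80.4]), ([354, 137, 7, 7, 18], [357.9, 141.0]), ([345, 139, 6, 15, 22], [347.0, 144.4]), ([100, 146, 7, 12, 26], [103.2, 152.0]), ([114, 146, 9, 16, 58], [118.0, 155.7]), ([126, 147, 48, 20, 337], [152.0, 158.3]), ([104, 151, 9, 10, 51], [107.7, 156.9]), ([120, 164, 6, 8, 23], [122.8, 167.7]), ([131, 166, 5, 9, 31], [133.2, 169.7]), ([141, 167, 26, 13, 134], [152.3, 174.2]), ([294, 256, 8, 9, 23], [297.6, 259.7]), ([288, 261, 7, 8, 18], [291.1, 264.8]), ([281, 266, 8, 9, 24], [284.7, 269.8]), ([274, 271, 8, 12, 26], [277.9, 275.4]), ([267, 277, 8, 10, 24], [270.7, 280.9]), ([252, 283, 16, 16, 121], [259.0, 290.8]), ([279, 342, 33, 37, 720], [294.6, 362.7])]
scene 4.0
side 2.2222222222222223
```

View pics/scene0z.png

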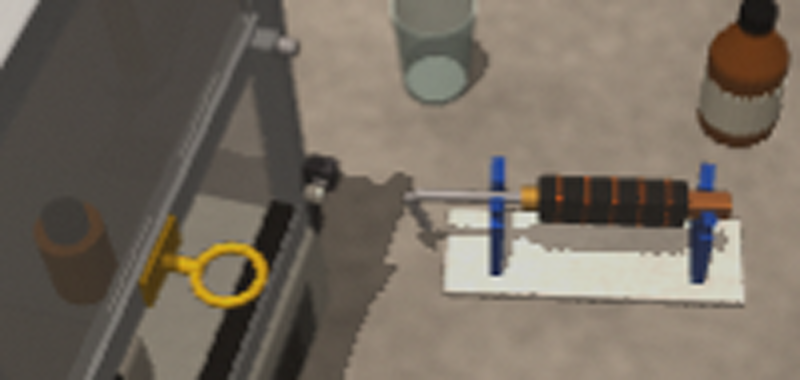

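Run:
```python
from h import *
im=cv2.imread("pics/side0.png")
a=cv2.resize(im[230:330,225:345],None,fx=6,fy=6,interpolation=cv2.INTER_CUBIC)[:600]
cv2.imwrite("pics/sideA.png",a)
b=cv2.resize(im[65:225,240:370],None,fx=3.7,fy=3.7,interpolation=cv2.INTER_CUBIC)
cv2.imwrite("pics/sideB.png",b)
```

```text
(no output)
```

View pics/sideA.png

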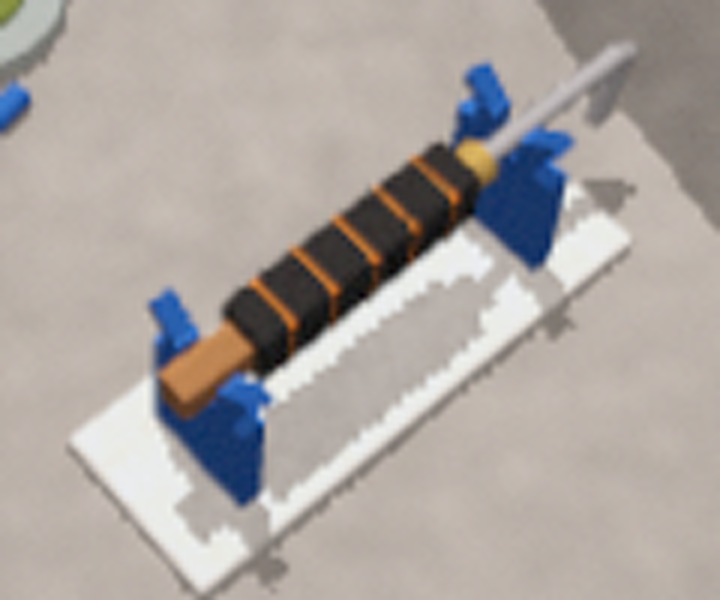

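View pics/sideB.png

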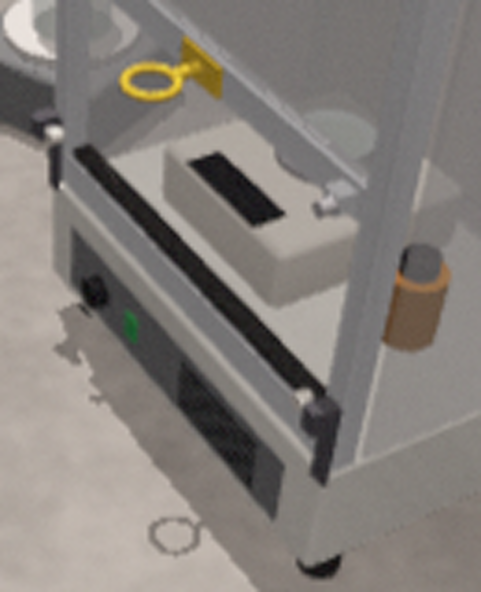

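Run:
```python
from h import *
R={}
for n in ["scene","side"]:
    im=cv2.imread(f"pics/{n}0.png");h=cv2.cvtColor(im,cv2.COLOR_BGR2HSV)
    m=cv2.inRange(h,(18,100,80),(36,255,255))
    cs,hi=cv2.findContours(m,cv2.RETR_CCOMP,cv2.CHAIN_APPROX_NONE)
    for c,hh in zip(cs,hi[0]):
        if hh[3]>=0 and len(c)>8:
            e=cv2.fitEllipse(c);print(n,e)
            if n not in R:R[n]=e[0]
X=tri([ray(n,R[n]) for n in R]);print("ring",X)
z=lambda u,v,f,x,y:((u+.5)/f-.5+x,(v+.5)/f-.5+y)
S=lambda u,v:z(u,v,4,135,95)
A=lambda u,v:z(u,v,6,225,230)
B=lambda u,v:z(u,v,3.7,240,65)
def t(nm,a,b): print(nm,*tri([ray("scene",a),ray("side",b)]))
t("ring plate bottomfront",S(160,262),B(200,70))
t("catchR",S(320,172),B(320,410))
t("tail end",S(731,204),A(178,392))
t("ferrule tip",S(523,197),A(484,162))
t("hook elbow",S(408,197),A(630,48))
for q in [(443,290),(743,302),(741,222),(452,210)]: print("plate",onz("scene",S(*q),5))
for q in [(70,440),(205,595),(630,240),(575,180)]: print("plate side",onz("side",A(*q),5))
for q in [(538,200),(688,202),(410,197),(731,204)]: print("axis scene",onz("scene",S(*q),77))
```

```text
scene ((191.86671447753906, 163.41127014160156), (11.269612312316895, 14.202150344848633), 76.85992431640625)
side ((280.63311767578125, 86.62352752685547), (5.733956336975098, 11.49013614654541), 91.4626235961914)
ring (array([642.28058875,  39.55171306, 333.18595346]), [np.float64(0.3400052702326598), np.float64(0.3400052702326669)])
ring plate bottomfront [679.03556628  38.32584783 331.16462253] [np.float64(0.620643357427833), np.float64(0.6206433574276579)]
catchR [ 658.56804489 -142.06972985  192.40908869] [np.float64(0.1929699393671503), np.float64(0.19296993936733475)]
tail end [ 392.41527353 -265.72325557   77.16597513] [np.float64(1.406423962292862), np.float64(1.4064239622928882)]
ferrule tip [ 542.52964299 -241.25644418   74.49704632] [np.float64(0.5298539168884314), np.float64(0.5298539168885497)]
hook elbow [ 625.75436283 -225.50133854   71.38430372] [np.float64(0.13132706221664814), np.float64(0.13132706221690807)]
plate [ 593.30389391 -193.8499151     5.        ]
plate [ 367.60530279 -231.54624407    5.        ]
plate [ 378.49578848 -307.23430789    5.        ]
plate [ 603.74888892 -270.26648838    5.        ]
plate side [ 367.59179047 -229.72542466    5.        ]
plate side [ 381.03244108 -307.24527625    5.        ]
plate side [ 604.85550522 -268.0314552     5.        ]
plate side [ 602.83872548 -233.88455811    5.        ]
axis scene [ 530.36176508 -238.66284444   77.        ]
axis scene [ 422.28381011 -260.39057773   77.        ]
axis scene [ 622.89654551 -221.49796217   77.        ]
axis scene [ 391.06446683 -265.36374285   77.        ]
```

Run:
```python
from h import *
for nm,q,z in [("dishA?",(290,227),8),("dishB?",(263,292),8),("flask top",(257,344),130),("tuberack",(277,325),110),("tuberack corner",(297,308),110),("tuberack far",(350,380),110),("marker",(316,207),6),("beaker",(243,105),45),("reagent",(322,98),125)]:
    print(nm,onz("scene",q,z).round(0))
im=cv2.imread("pics/scene0.png")
cv2.imwrite("pics/sceneC.png",cv2.resize(im[120:300,80:240],None,fx=3.3,fy=3.3,interpolation=cv2.INTER_CUBIC))
```

```text
dishA? [427. -22.   8.]
dishB? [463. 172.   8.]
flask top [447. 317. 130.]
tuberack [414. 266. 110.]
tuberack corner [378. 221. 110.]
tuberack far [247. 345. 110.]
marker [ 364. -101.    6.]
beaker [ 650. -407.   45.]
reagent [ 402. -412.  125.]
```

View pics/sceneC.png

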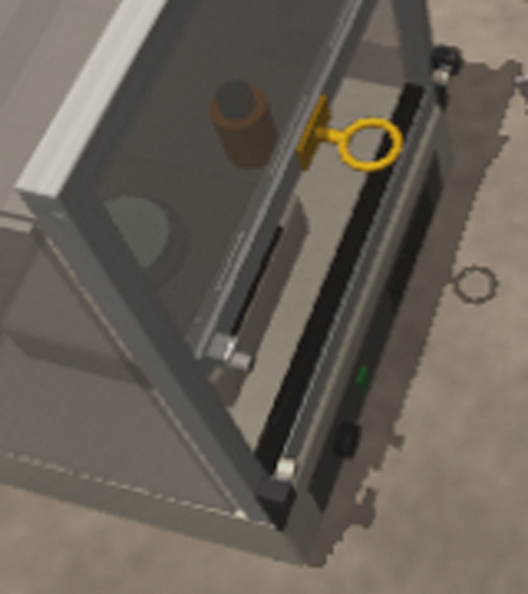

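Run:
```python
from h import *
z=lambda u,v,f,x,y:((u+.5)/f-.5+x,(v+.5)/f-.5+y)
C=lambda u,v:z(u,v,3.3,80,120)
B=lambda u,v:z(u,v,3.7,240,65)
L=tri([ray("scene",C(287,467)),ray("side",B(55,132))]);r=tri([ray("scene",C(441,75)),ray("side",B(305,398))])
print(L,r);d=L[0]-r[0];print(np.degrees(np.arctan2(-d[0],d[1])),(L[0]+r[0])/2)
```

```text
(array([668.94047409, 203.93114344, 192.44425887]), [np.float64(0.060973466890192306), np.float64(0.06097346689024961)]) (array([ 658.20716172, -127.48450531,  190.77531797]), [np.float64(0.17976463343852528), np.float64(0.17976463343876942)])
-1.8549474880530163 [663.57381791  38.22331906 191.60978842]
```

```bash
python3 -m crank '[-41,0,40.7,0,0,0,85, -41,0,40.7,0,0,0,85, -41,0,40.7,0,0,0,85, -41,0,40.7,0,0,0,85, -41,0,40.7,0,0,0,85, -34.6,0,40.5,0,0,0,85, -34.6,0,40.5,0,0,0,85, -34.6,0,40.5,0,0,0,85, -34.6,0,40.5,0,0,0,85, -34.6,0,40.5,0,0,0,85, -34.6,0,40.5,0,0,0,85]'; python3 -m crank '[-31.3,0,40.5,0,-0.174,0,85]'
```

```text
time: 1.52
tool_pos: [440.4, -1.6, 242.3]
ee_rot: [[-0.937, 0.0, -0.348], [0.348, 0.0, -0.937], [-0.0, -1.0, -0.0]]
force: [1.0, 0.3, -0.1]
opening: 84.7
time: 1.65
tool_pos: [454.5, -46.3, 242.2]
ee_rot: [[-0.981, -0.0, -0.192], [0.192, 0.0, -0.981], [0.0, -1.0, -0.0]]
force: [0.0, 0.8, 0.7]
opening: 84.9
```

```bash
python3 -m crank '[-24.2,0,44.6,0,0,0,85, -24.2,0,44.6,0,0,0,85, -24.2,0,44.6,0,0,0,85, -24.2,0,44.6,0,0,0,85, 0,0,0,0,-0.173,0,85, 0,0,0,0,-0.173,0,85, 0,0,0,0,0,0,85]'
python3 - <<'E'
from h import *
cv2.imwrite("pics/wrist1.png",bot.camera("wrist"))
s=bot.get_state();print(s['tool_pos'],s['force'],s['joint_positions'])
i=bot.camera_info("wrist");np.save("w1.npy",i,allow_pickle=True)
p=np.array([.9866,.163,0]);o=np.array([479,-250.5,75])
print(proj("wrist",[o,o+p*55,o-p*55,o+p*148,o-p*87,[642.3,39.5,333]],i))
E
```

```text
time: 2.52
tool_pos: [514.3, -238.4, 242.0]
ee_rot: [[-0.989, -0.001, 0.147], [-0.147, 0.0, -0.989], [0.001, -1.0, -0.0]]
force: [0.3, -0.2, 0.1]
opening: 85.0
[ 514.37389043 -238.25257815  242.11924031] [-0.29585817  0.24762882 -0.46538625] [-4.57215908e+00 -2.71930557e+00 -1.64921008e-01 -1.48529765e-03
 -9.25800909e+01  1.02935886e+02]
[[2.65731835e+02 2.10660758e+02]
 [2.64965587e+02 1.52244724e+02]
 [2.66389930e+02 2.63407891e+02]
 [2.63398644e+02 4.13270130e+01]
 [2.66727315e+02 2.91539987e+02]
 [3.29223462e+05 1.33593733e+05]]
```

View pics/wrist1.png

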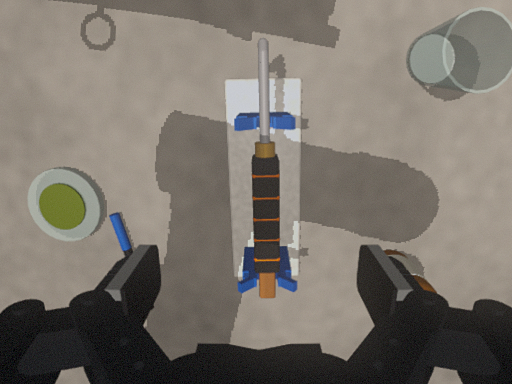

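Run:
```python
from h import *
i=np.load("w1.npy",allow_pickle=True).item()
for q,z in [((264.5,155),88),((267,271),88),((267,297),75),((264.5,146),75),((263,42),75),((231,80),5),((300,80),5),((234,121),90),((295,121),90)]:
    print(q,onz("wrist",q,z,i).round(1))
```

```text
(264.5, 155) [ 533.1 -240.9   88. ]
(267, 271) [ 423.8 -259.9   88. ]
(267, 297) [ 386.8 -265.9   75. ]
(264.5, 146) [ 538.7 -240.3   75. ]
(263, 42) [ 624.4 -226.1   75. ]
(231, 80) [ 591.8 -198.2    5. ]
(300, 80) [ 602.3 -269.4    5. ]
(234, 121) [ 557.9 -211.7   90. ]
(295, 121) [ 565.2 -261.5   90. ]
```

```bash
python3 -m crank '[-0.7,0,6,0,-0.018,0,85, 0,40,0,0,0,0,85, 0,50,0,0,0,0,85, 0,50,0,0,0,0,85, 0,25,0,0,0,0,85, 0,12,0,0,0,0,85, 0,0,0,0,0,0,85, 0,0,0,0,0,0,85]'
python3 - <<'E'
from h import *
cv2.imwrite("pics/wrist2.png",bot.camera("wrist"))
E
```

```text
time: 3.58
tool_pos: [517.0, -244.4, 67.1]
ee_rot: [[-0.986, 0.002, 0.167], [-0.167, -0.001, -0.986], [-0.002, -1.0, 0.001]]
force: [0.4, -0.1, -0.2]
opening: 84.7
```

View pics/wrist2.png

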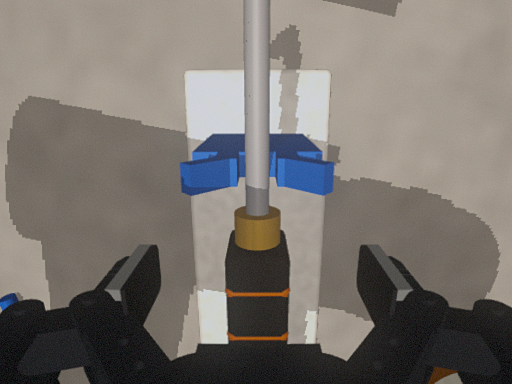

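The pole is centred between the pads (axis at column ~257), so I close.

```bash
python3 -m crank '[0,0,0,0,0,0,20, 0,0,0,0,0,0,15, 0,0,0,0,0,0,12, 0,0,0,0,0,0,12, 0,0,0,0,0,0,12, 0,0,0,0,0,0,12, 0,0,0,0,0,0,12]'; python3 -m crank '[0,0,0,0,0,0,12,0,0,0,0,0,0,12]'
python3 - <<'E'
from h import *
cv2.imwrite("pics/wrist3.png",bot.camera("wrist"));print(bot.get_state()['torque'])
E
```

```text
time: 4.5
tool_pos: [516.1, -244.2, 65.6]
ee_rot: [[-0.986, 0.0, 0.167], [-0.167, -0.0, -0.986], [-0.0, -1.0, 0.0]]
force: [0.3, -0.3, 2.0]
opening: 23.1
time: 4.75
tool_pos: [516.1, -244.2, 65.6]
ee_rot: [[-0.986, 0.0, 0.167], [-0.167, -0.0, -0.986], [-0.0, -1.0, 0.0]]
force: [0.2, 0.3, 2.6]
opening: 23.4
[ 0.15441187  0.08653505 -0.06976019]
```

View pics/wrist3.png

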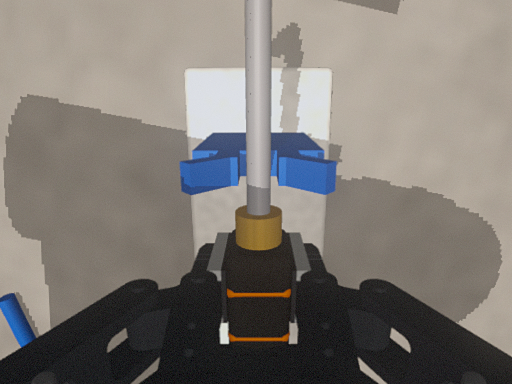

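```bash
python3 -m crank '[0,-8,0,0,0,0,12, 0,-20,0,0,0,0,12, 0,-35,0,0,0,0,12, 0,-45,0,0,0,0,12, 0,-45,0,0,0,0,12, 0,-45,0,0,0,0,12, 0,-45,0,0,0,0,12, 0,-35,0,0,0,0,12, 0,-17,0,0,0,0,12]'; python3 -m crank '[5,0,-25,0,0,0,12, 6,0,-45,0,0,0,12, 6,0,-45,0,0,0,12, 6,0,-45,0,0,0,12, 6,0,-45,0,0,0,12, 5,0,-45,0,0.05,0,12, 3,0,-47,0,0.1,0,12, 0,0,0,0,0.049,0,12, 0,0,0,0,0,0.1,12, 0,0,0,0,0,0.15,12, 0,0,0,0,0,0.099,12, 0,0,0,0,0,0,12]'
python3 - <<'E'
from h import *
for n in ["wrist","scene","side"]: cv2.imwrite(f"pics/{n}4.png",bot.camera(n))
print(bot.get_state()['tool_pos'])
E
```

```text
time: 5.92
tool_pos: [515.8, -244.4, 364.4]
ee_rot: [[-0.986, 0.004, 0.166], [-0.167, -0.001, -0.986], [-0.004, -1.0, 0.002]]
force: [0.8, -0.7, -1.6]
opening: 23.2
time: 7.42
tool_pos: [431.0, 42.6, 361.5]
ee_rot: [[-0.939, 0.344, -0.03], [0.028, -0.008, -1.0], [-0.344, -0.939, -0.002]]
force: [0.3, 0.3, -0.9]
opening: 23.2
[432.24735866  43.0243292  361.11444052]
```

View pics/wrist4.png

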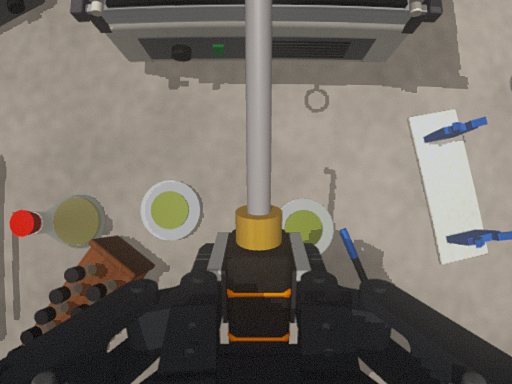

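View pics/side4.png

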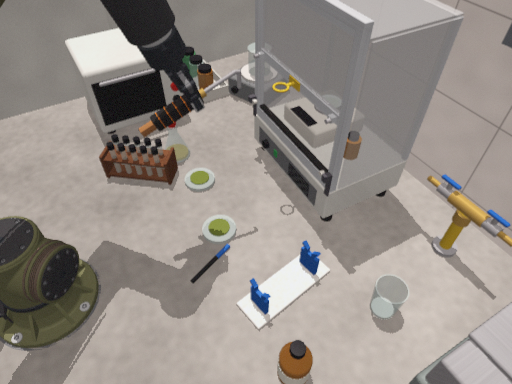

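View pics/scene4.png

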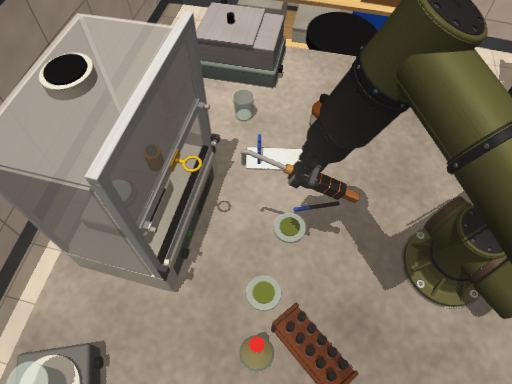

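```bash
python3 -m crank '[-15,5.5,-0.5,0,0,0,12, -30,11,-1,0,0,0,12, -30,11,-1,0,0,0,12, -18,6.6,-0.5,0,0,0,12, -7,2.5,-0.2,0,0,0,12, 0,0,0,0,0,0,12]'
python3 - <<'E'
from h import *
a=[]
for n,(x,y,w,h) in dict(scene=(140,110,160,90),side=(190,50,140,90),wrist=(130,0,260,200)).items():
    im=bot.camera(n);cv2.imwrite(f"pics/{n}5.png",im)
    f=min(800/w,600/h);cv2.imwrite(f"pics/{n}5z.png",cv2.resize(im[y:y+h,x:x+w],None,fx=f,fy=f,interpolation=cv2.INTER_CUBIC));print(n,f)
s=bot.get_state();print(s['tool_pos'],s['ee_rot'])
R=s['ee_rot'];tip=s['tool_pos']+R@np.array([-99.9,28.6,0]);print("tip",tip)
for n in["scene","side"]:print(proj(n,[tip,[642.3,39.5,333]]))
E
```

```text
time: 8.32
tool_pos: [539.3, 42.6, 359.7]
ee_rot: [[-0.94, 0.34, -0.033], [0.031, -0.012, -0.999], [-0.34, -0.94, 0.001]]
force: [0.1, -0.7, -1.0]
opening: 23.2
scene 5.0
side 5.714285714285714
wrist 3.0
[538.55722629  42.87729147 360.60216543] [[-9.39112755e-01  3.42175788e-01 -3.13522504e-02]
 [ 2.95549857e-02 -1.04664691e-02 -9.99508357e-01]
 [-3.42335707e-01 -9.39577662e-01 -2.83805895e-04]]
tip [642.16081805  39.62540738 367.92958141]
[[189.21499136 152.9983811 ]
 [191.74262937 163.3398302 ]]
[[281.22891625  73.03768849]
 [280.51955251  86.77987941]]
```

View pics/scene5z.png

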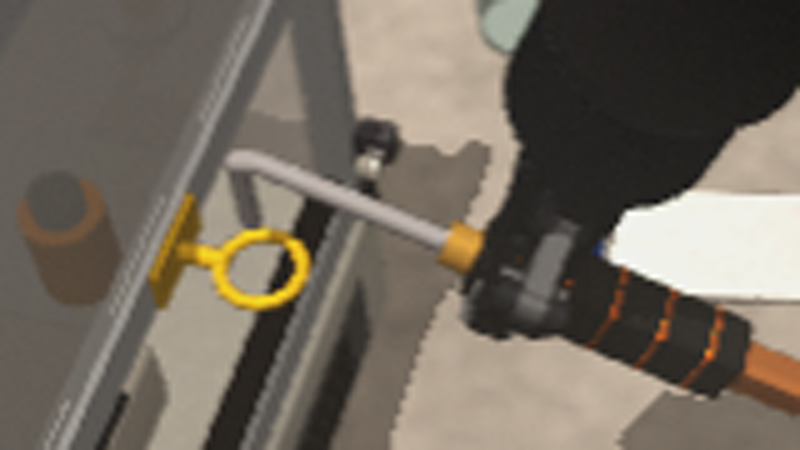

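View pics/side5z.png

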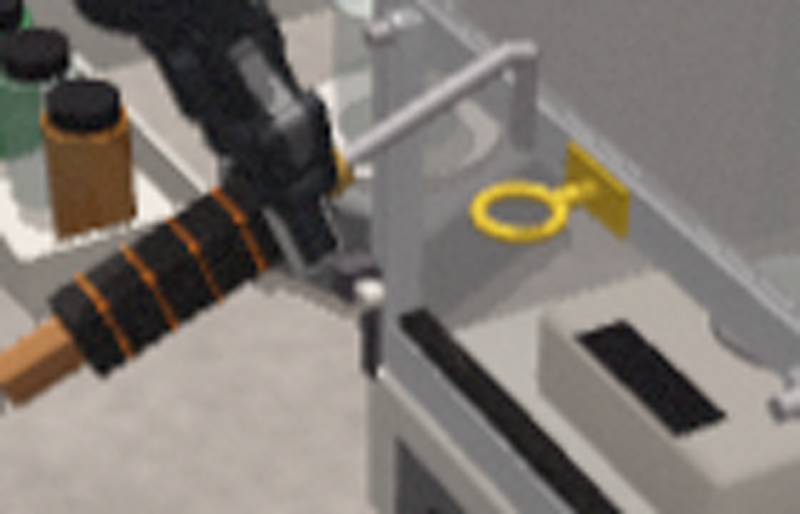

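View pics/wrist5z.png

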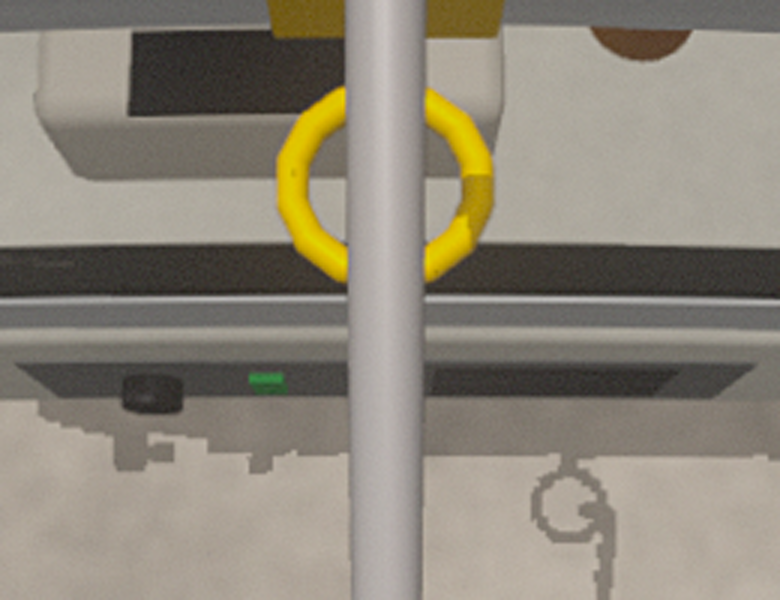

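```bash
python3 -m crank '[3.4,9.4,0,0,0,0,12, 5.1,14.1,0,0,0,0,12, 3.4,9.4,0,0,0,0,12, 2.4,6.6,0,0,0,0,12, 2.05,5.65,0,0,0,0,12, 1,2.8,0,0,0,0,12, 0,0,0,0,0,0,12]'
python3 - <<'E'
from h import *
for n,(x,y,w,h) in dict(side=(190,50,140,90),scene=(140,110,160,90)).items():
    im=bot.camera(n);cv2.imwrite(f"pics/{n}6.png",im)
    f=min(800/w,600/h);cv2.imwrite(f"pics/{n}6z.png",cv2.resize(im[y:y+h,x:x+w],None,fx=f,fy=f,interpolation=cv2.INTER_CUBIC))
s=bot.get_state();R=s['ee_rot'];print(s['tool_pos'],s['force'],s['tool_pos']+R@np.array([-99.9,28.6,0]))
E
```

```text
time: 9.35
tool_pos: [539.0, 42.9, 309.1]
ee_rot: [[-0.939, 0.342, -0.031], [0.03, -0.011, -1.0], [-0.342, -0.94, 0.0]]
force: [0.2, 0.6, -1.8]
opening: 23.1
[539.08091227  42.87234053 309.51239181] [-0.14405143 -0.37237761 -2.52164687] [642.68338941  39.60665303 316.84942222]
```

View pics/side6z.png

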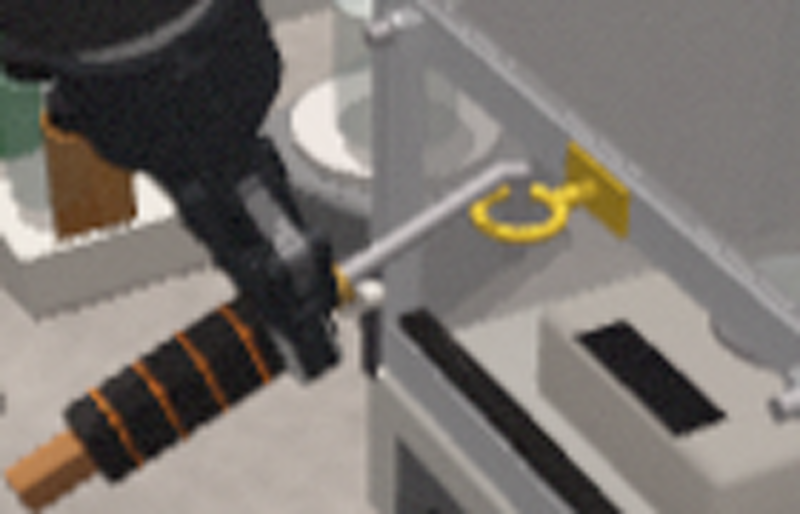

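View pics/scene6z.png

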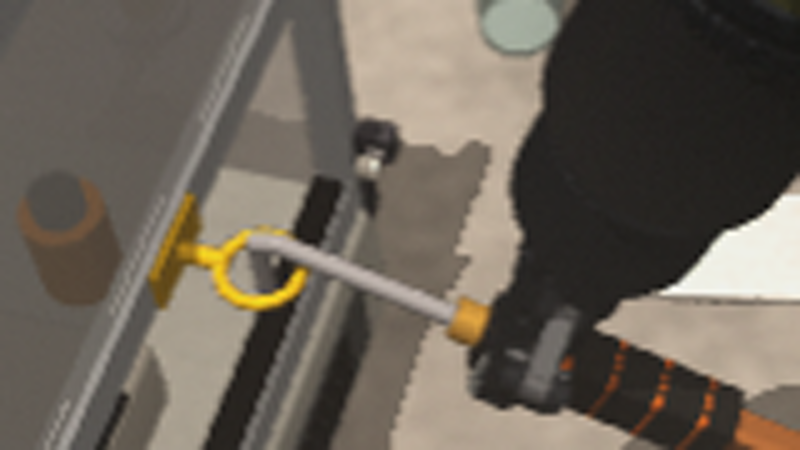

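The prong is in the ring. Now I lower until the rod meets it.

```bash
for i in 1 2 3; do python3 -m crank '[0.68,1.88,0,0,0,0,12, 0.68,1.88,0,0,0,0,12, 0.68,1.88,0,0,0,0,12]' | egrep 'pos|force'; done
```

```text
tool_pos: [539.0, 42.9, 303.0]
force: [-0.1, -0.7, -1.3]
tool_pos: [539.2, 42.8, 297.9]
force: [-1.3, 0.4, 1.1]
tool_pos: [539.1, 42.9, 291.3]
force: [-0.1, 0.5, 0.6]
```

```bash
python3 -m crank '[1.37,3.76,0,0,0,0,12, 2.05,5.64,0,0,0,0,12, 2.05,5.64,0,0,0,0,12, 2.05,5.64,0,0,0,0,12, 2.05,5.64,0,0,0,0,12, 2.05,5.64,0,0,0,0,12, 2.05,5.64,0,0,0,0,12, 2.05,5.64,0,0,0,0,12]';python3 -m crank '[2.05,5.64,0,0,0,0,12, 2.05,5.64,0,0,0,0,12, 2.05,5.64,0,0,0,0,12, 2.05,5.64,0,0,0,0,12, 2.05,5.64,0,0,0,0,12, 2.05,5.64,0,0,0,0,12, 2.05,5.64,0,0,0,0,12, 2.05,5.64,0,0,0,0,12, 2.05,5.64,0,0,0,0,12, 1.37,3.76,0,0,0,0,12, 0.7,1.9,0,0,0,0,12]'
python3 - <<'E'
from h import *
for n,(x,y,w,h) in dict(side=(190,50,180,150),scene=(140,110,160,120),wrist=(0,0,512,384)).items():
    im=bot.camera(n);cv2.imwrite(f"pics/{n}7.png",im)
    f=min(800/w,600/h);cv2.imwrite(f"pics/{n}7z.png",cv2.resize(im[y:y+h,x:x+w],None,fx=f,fy=f,interpolation=cv2.INTER_CUBIC))
E
```

```text
time: 11.58
tool_pos: [539.0, 42.9, 244.8]
ee_rot: [[-0.939, 0.342, -0.031], [0.03, -0.011, -1.0], [-0.342, -0.94, 0.0]]
force: [1.0, -0.0, 2.1]
opening: 23.1
time: 12.95
tool_pos: [538.9, 42.8, 184.7]
ee_rot: [[-0.939, 0.341, -0.031], [0.029, -0.011, -1.0], [-0.341, -0.94, 0.0]]
force: [-0.8, -0.2, 0.5]
opening: 23.1
```

View pics/side7z.png

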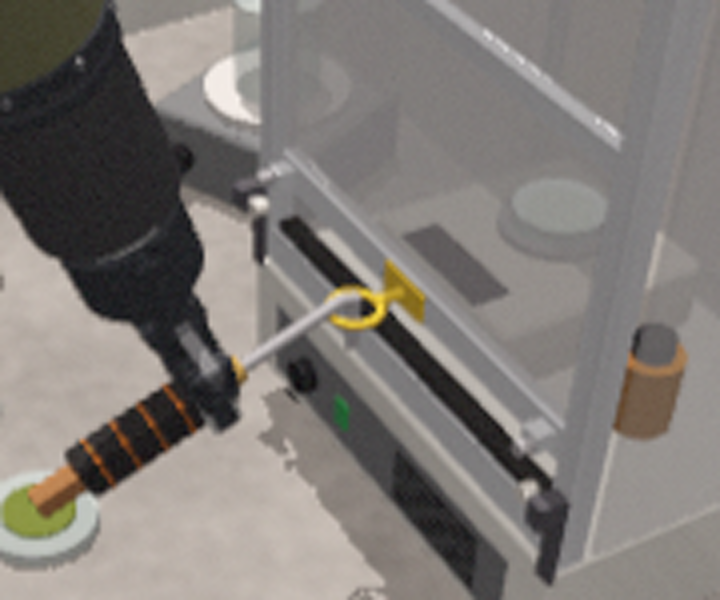

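View pics/wrist7.png

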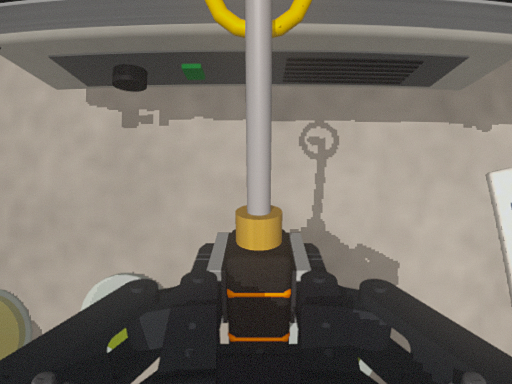

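```bash
python3 -m crank '[1.03,2.82,0,0,0,0,12, 1.03,2.82,0,0,0,0,12, 1.03,2.82,0,0,0,0,12, 1.03,2.82,0,0,0,0,12, 1.03,2.82,0,0,0,0,12, 0.68,1.88,0,0,0,0,12]'|egrep 'pos|force'; python3 -m crank '[0.68,1.88,0,0,0,0,12, 0.68,1.88,0,0,0,0,12]'|egrep 'pos|force'; python3 -m crank '[0.68,1.88,0,0,0,0,12, 0.68,1.88,0,0,0,0,12]'|egrep 'pos|force'
```

```text
tool_pos: [539.0, 42.8, 167.8]
force: [-0.9, -0.7, 1.0]
tool_pos: [539.0, 42.9, 164.0]
force: [-1.1, -0.4, 2.2]
tool_pos: [539.3, 42.9, 160.7]
force: [-5.0, 0.1, 5.7]
```

```bash
python3 -m crank '[0.34,0.94,0,0,0,0,12, 0.34,0.94,0,0,0,0,12]'|egrep 'pos|force'
python3 - <<'E'
from h import *
for n,(x,y,w,h) in dict(side=(230,80,120,110)).items():
    im=bot.camera(n);cv2.imwrite(f"pics/{n}8.png",im)
    f=min(800/w,600/h);cv2.imwrite(f"pics/{n}8z.png",cv2.resize(im[y:y+h,x:x+w],None,fx=f,fy=f,interpolation=cv2.INTER_CUBIC))
cv2.imwrite("pics/wrist8.png",bot.camera("wrist"))
s=bot.get_state();print(s['force'],s['torque'],s['tool_pos'])
E
```

```text
tool_pos: [539.5, 42.9, 159.8]
force: [-6.2, -0.3, 7.4]
[-5.78204851 -0.79968898  6.10148829] [-0.03337474  1.25343142  0.00489957] [539.45370795  42.88246916 159.58978649]
```

View pics/side8z.png

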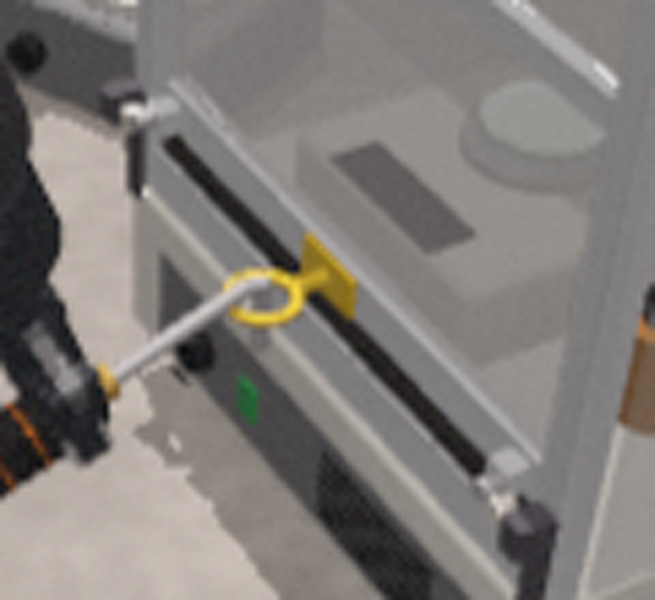

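View pics/wrist8.png

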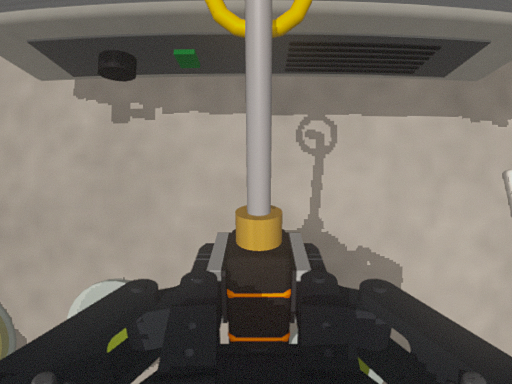

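```bash
python3 -m crank '[0.81,0.77,0,0,0,0,12]'|egrep 'pos|force'; python3 -m crank '[0.81,0.77,0,0,0,0,12]'|egrep 'pos|force'
```

```text
tool_pos: [539.3, 42.9, 159.0]
force: [-2.5, -0.6, 5.4]
tool_pos: [539.2, 43.0, 158.2]
force: [1.7, -1.5, 5.3]
```

```bash
python3 -m crank '[0,0,0,0,0,0,12]'|egrep 'pos|force'
```

```text
tool_pos: [538.9, 43.0, 157.6]
force: [1.7, -0.9, 4.7]
```

```bash
python3 -m crank '[0.34,0.94,0,0,0,0,12]'|egrep 'pos|force'; python3 -m crank '[0.34,0.94,0,0,0,0,12]'|egrep 'pos|force';python3 -m crank '[0,0,0,0,0,0,12]'|egrep 'pos|force'
```

```text
tool_pos: [538.5, 43.0, 155.8]
force: [1.5, -0.4, 2.6]
tool_pos: [537.5, 42.9, 153.0]
force: [0.2, 0.4, -0.7]
tool_pos: [536.9, 42.7, 151.9]
force: [0.3, 0.4, -2.5]
```

```bash
python3 -m crank '[0.34,0.94,0,0,0,0,12,0,0,0,0,0,0,12]'|egrep 'pos|force'
python3 - <<'E'
from h import *
for n,(x,y,w,h) in dict(side=(230,80,120,110)).items():
    im=bot.camera(n);cv2.imwrite(f"pics/{n}9.png",im)
    f=min(800/w,600/h);cv2.imwrite(f"pics/{n}9z.png",cv2.resize(im[y:y+h,x:x+w],None,fx=f,fy=f,interpolation=cv2.INTER_CUBIC))
cv2.imwrite("pics/wrist9.png",bot.camera("wrist"))
s=bot.get_state();print(s['force'],s['torque'],s['tool_pos'])
E
```

```text
tool_pos: [537.6, 42.8, 152.2]
force: [0.1, -0.3, -0.4]
[ 0.57975802  0.53863114 -1.07751386] [0.04667879 1.08419936 0.00816175] [537.85512867  42.83256378 152.70687052]
```

View pics/side9z.png

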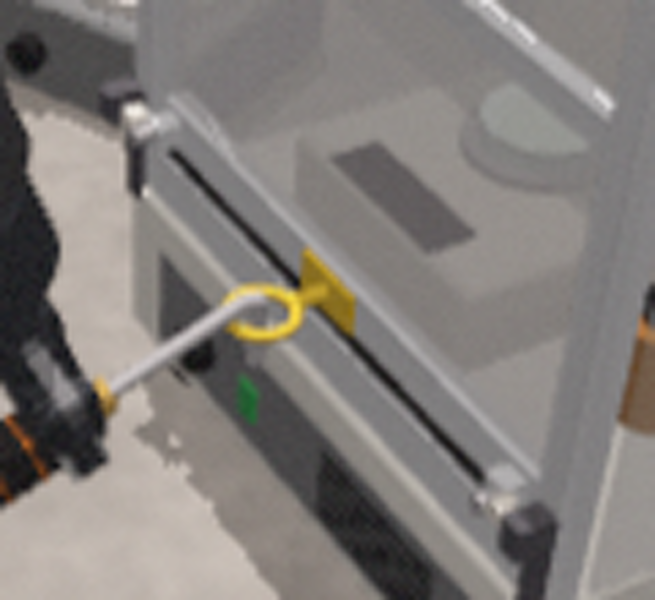

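View pics/wrist9.png

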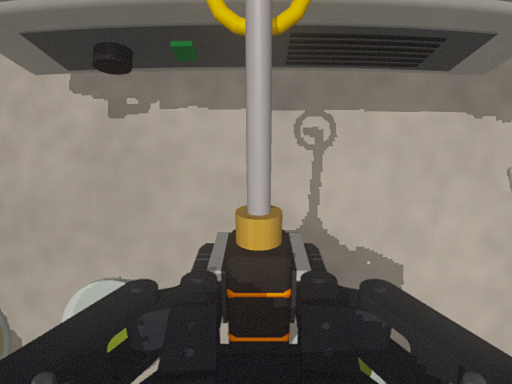

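```bash
python3 -m crank '[0.34,0.94,0,0,0,0,12,0,0,0,0,0,0,12]'|egrep 'pos|force'; python3 -m crank '[0.34,0.94,0,0,0,0,12,0,0,0,0,0,0,12]'|egrep 'pos|force'
```

```text
tool_pos: [538.0, 42.9, 152.0]
force: [-0.3, 0.7, -2.3]
tool_pos: [538.2, 42.9, 151.5]
force: [-0.7, -0.7, -1.1]
```

```bash
python3 -m crank '[0.34,0.94,0,0,0,0,12,0.34,0.94,0,0,0,0,12]'|egrep 'pos|force'; python3 -m crank '[0.34,0.94,0,0,0,0,12,0,0,0,0,0,0,12]'|egrep 'pos|force'; python3 -m crank '[0.34,0.94,0,0,0,0,12,0,0,0,0,0,0,12]'|egrep 'pos|force'
```

```text
tool_pos: [538.6, 42.9, 150.4]
force: [-3.9, -0.1, 5.3]
tool_pos: [538.7, 42.9, 150.1]
force: [-6.3, -0.3, 6.7]
tool_pos: [538.9, 43.0, 149.7]
force: [-7.9, -0.9, 8.6]
```

```bash
python3 -m crank '[1.11,0.13,0,0,0,0,12,0,0,0,0,0,0,12]'|egrep 'pos|force'; python3 -m crank '[0.3,0.7,0,0,0,0,12,0,0,0,0,0,0,12]'|egrep 'pos|force'
```

```text
tool_pos: [538.7, 43.1, 149.8]
force: [-2.1, -1.7, 8.0]
tool_pos: [538.8, 43.1, 149.6]
force: [-2.7, -1.7, 8.2]
```

```bash
python3 -m crank '[-1.03,-2.82,0,0,0,0,12,-1.03,-2.82,0,0,0,0,12,-1.37,-3.76,0,0,0,0,12,-1.03,-2.82,0,0,0,0,12,0,0,0,0,0,0,12]'|egrep 'pos|force'
python3 - <<'E'
from h import *
for n,(x,y,w,h) in dict(side=(230,80,120,110),scene=(140,110,160,120)).items():
    im=bot.camera(n);cv2.imwrite(f"pics/{n}10.png",im)
    f=min(800/w,600/h);cv2.imwrite(f"pics/{n}10z.png",cv2.resize(im[y:y+h,x:x+w],None,fx=f,fy=f,interpolation=cv2.INTER_CUBIC))
cv2.imwrite("pics/wrist10.png",bot.camera("wrist"))
s=bot.get_state();R=s['ee_rot'];print(s['force'],s['torque'],s['tool_pos'],s['tool_pos']+R@np.array([-99.9,28.6,0]))
E
```

```text
tool_pos: [537.0, 43.0, 158.7]
force: [0.7, -0.4, -1.7]
[-0.43003243  0.7971075  -1.5992708 ] [0.03623303 1.14023103 0.00680519] [536.90087374  42.88303418 158.53113394] [640.51078644  39.61848869 165.76292019]
```

View pics/side10z.png

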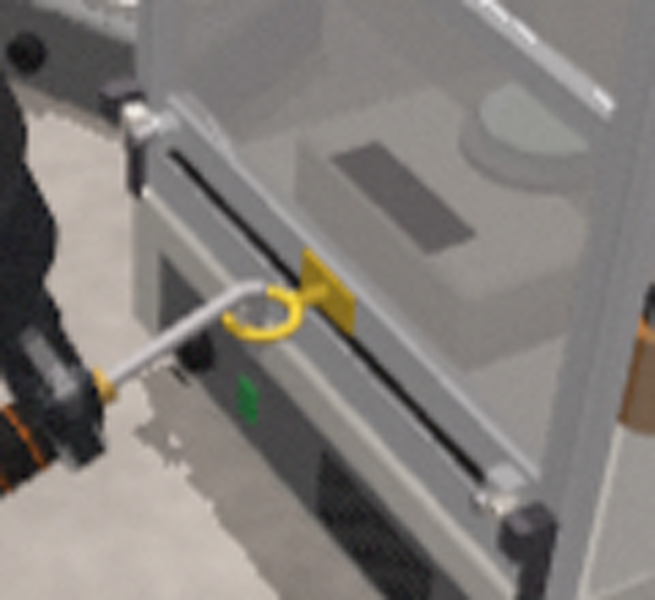

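View pics/wrist10.png

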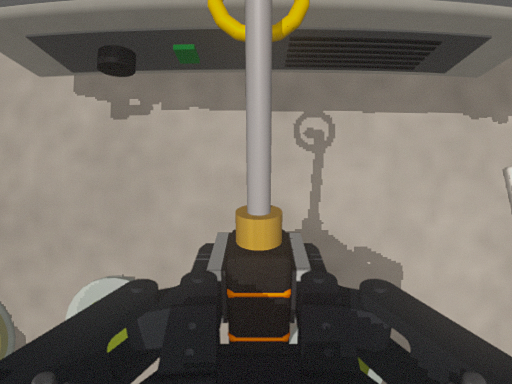

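View pics/scene10z.png

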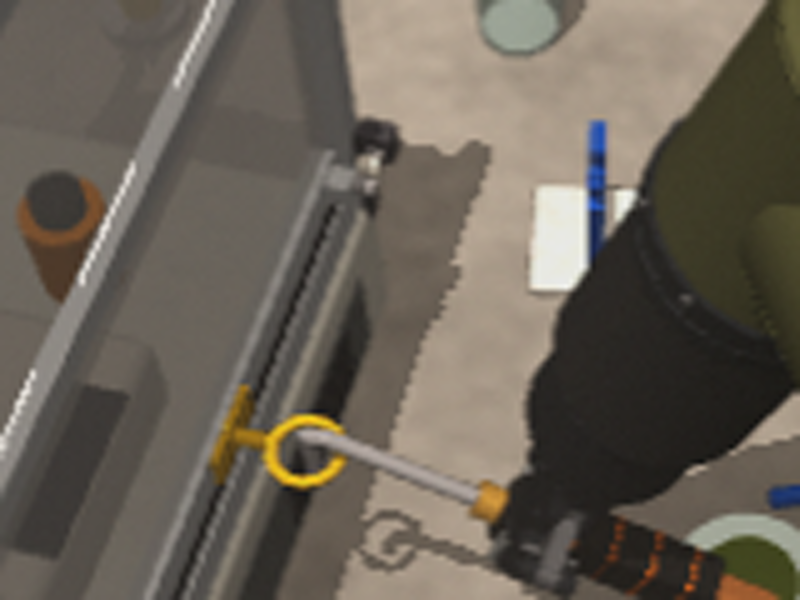

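```bash
python3 -m crank '[-1.37,-3.76,0,0,0,0,12,-2.05,-5.64,0,0,0,0,12,-2.05,-5.64,0,0,0,0,12,-2.05,-5.64,0,0,0,0,12,-2.05,-5.64,0,0,0,0,12,-2.05,-5.64,0,0,0,0,12,-2.05,-5.64,0,0,0,0,12,-2.05,-5.64,0,0,0,0,12,0,0,0,0,0,0,12]'|egrep 'time|pos|force'
python3 - <<'E'
from h import *
for n,(x,y,w,h) in dict(side=(230,80,120,110)).items():
    im=bot.camera(n);cv2.imwrite(f"pics/{n}11.png",im)
    f=min(800/w,600/h);cv2.imwrite(f"pics/{n}11z.png",cv2.resize(im[y:y+h,x:x+w],None,fx=f,fy=f,interpolation=cv2.INTER_CUBIC))
s=bot.get_state();R=s['ee_rot'];print(s['joint_positions'],s['force'],s['tool_pos'],s['tool_pos']+R@np.array([-99.9,28.6,0]))
E
```

```text
time: 19.45
tool_pos: [537.2, 43.0, 205.6]
force: [-0.8, 0.6, -1.7]
[ 33.19147917 -25.79839803 -29.36039378  12.02859345 -70.23806458
  52.53735087] [-0.30315877  0.39767488 -2.35134832] [537.05500882  42.9708333  205.01470427] [640.66011981  39.70401754 212.31394342]
```

View pics/side11z.png

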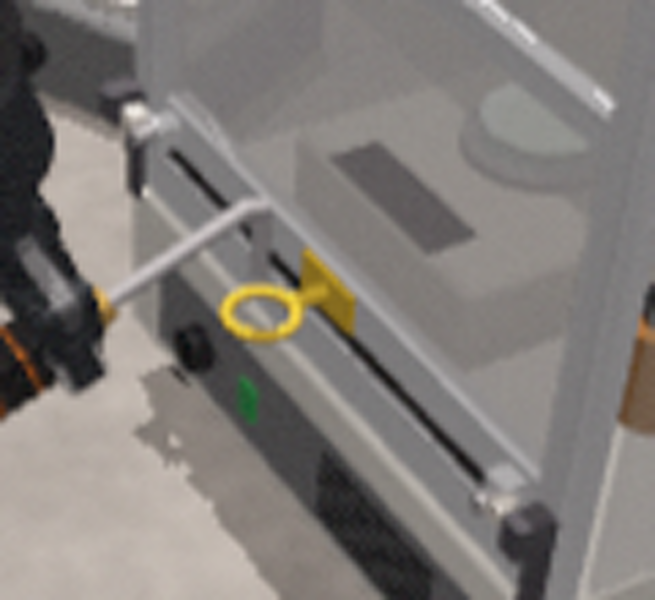

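```bash
python3 -m crank '[15,-8,0.5,0,0,0,12,30,-18,1,0,0,0,12,27,-18,1,0,0,0,12,15,-9,0.6,0,0,0,12,0,0,0,0,0,-0.1,12,0,0,0,0,0,-0.15,12,0,0,0,0,0,-0.099,12,0,0,0,0,-0.1,0,12,0,0,0,0,-0.099,0,12,0,0,0,0,0,0,12]'
python3 - <<'E'
from h import *
s=bot.get_state();R=s['ee_rot'];print(s['tool_pos'],R, s['torque'])
tx=np.array([516.1,-244.2,s['tool_pos'][2]])-s['tool_pos'];print("to go tool axes",R.T@tx)
E
```

```text
time: 20.75
tool_pos: [437.1, 42.9, 224.6]
ee_rot: [[-0.986, -0.0, 0.166], [-0.166, -0.0, -0.986], [0.0, -1.0, 0.0]]
force: [-0.5, -0.3, -1.1]
opening: 23.4
[437.1244458   42.92936842 224.58670504] [[-9.86174473e-01 -4.29494009e-04  1.65709758e-01]
 [-1.65709609e-01 -3.62150785e-04 -9.86174525e-01]
 [ 4.83567970e-04 -9.99999842e-01  2.85972576e-04]] [ 0.01770943  0.04314746 -0.02154793]
to go tool axes [-3.03035801e+01  7.00645989e-02  2.96246689e+02]
```

```bash
python3 -m crank '[-2,0,20,0,0,0,12,-4,0,40,0,0,0,12,-4.5,0,45,0,0,0,12,-4.5,0,45,0,0,0,12,-4.5,0,45,0,0,0,12,-4.5,0,45,0,0,0,12,-4,0,36,0,0,0,12,-2.3,0,20.2,0,0,0,12,0,0,0,0,0,0,12,0,0,0,0,0,0,12]'
python3 - <<'E'
from h import *
s=bot.get_state();R=s['ee_rot'];print(s['tool_pos'])
i=bot.camera_info("wrist");np.save("w12.npy",i,allow_pickle=True)
for n in ["wrist","side"]:
    im=bot.camera(n);cv2.imwrite(f"pics/{n}12.png",im)
cv2.imwrite("pics/side12z.png",cv2.resize(im[150:330,200:370],None,fx=3.3,fy=3.3,interpolation=cv2.INTER_CUBIC))
tip=s['tool_pos']+R@np.array([-99.9,28.6,0]);tail=s['tool_pos']+R@np.array([125,-9.4,0])
print(proj("side",[tip,tail]))
E
```

```text
time: 22.0
tool_pos: [516.4, -243.4, 225.0]
ee_rot: [[-0.986, 0.0, 0.167], [-0.167, 0.0, -0.986], [-0.0, -1.0, -0.0]]
force: [0.9, -0.4, -1.2]
opening: 23.1
[ 516.36923182 -243.36598387  225.01722434]
[[334.31459476 205.5292606 ]
 [253.45122094 252.43381346]]
```

View pics/wrist12.png

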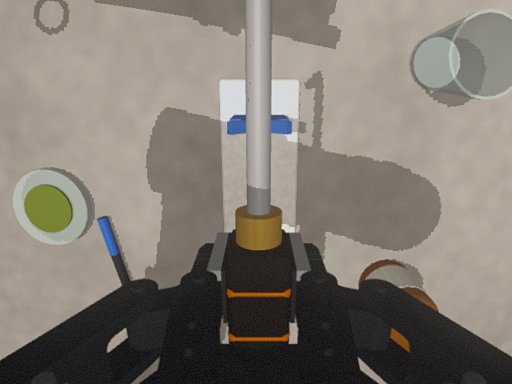

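View pics/side12z.png

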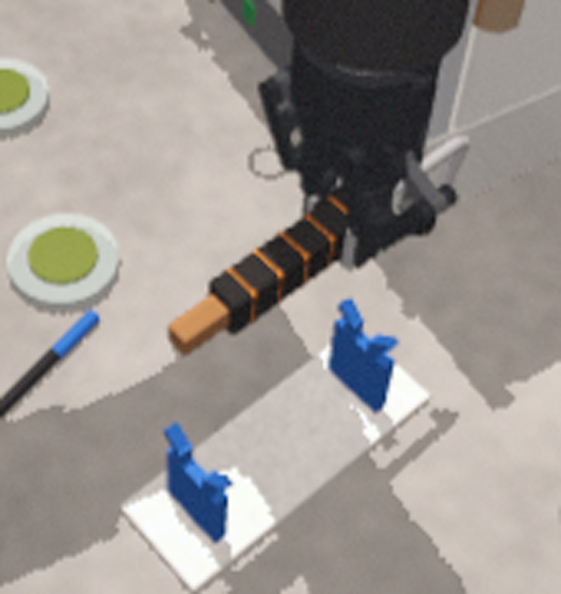

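```bash
python3 -m crank '[0.4,20,0.8,0,0,0,12,0,40,0,0,0,0,12,0,40,0,0,0,0,12,0,25,0,0,0,0,12,0,10,0,0,0,0,12,0,0,0,0,0,0,12,0,0,0,0,0,0,12]'
python3 - <<'E'
from h import *
for n in ["wrist","side"]:
    im=bot.camera(n);cv2.imwrite(f"pics/{n}13.png",im)
cv2.imwrite("pics/side13z.png",cv2.resize(im[200:340,210:350],None,fx=4,fy=4,interpolation=cv2.INTER_CUBIC))
print(bot.get_state()['tool_pos'])
E
```

```text
time: 22.98
tool_pos: [516.8, -245.0, 91.4]
ee_rot: [[-0.986, 0.002, 0.167], [-0.167, -0.001, -0.986], [-0.002, -1.0, 0.001]]
force: [-0.2, 0.3, -1.1]
opening: 23.1
[ 516.74841547 -245.01349817   91.29047345]
```

View pics/wrist13.png

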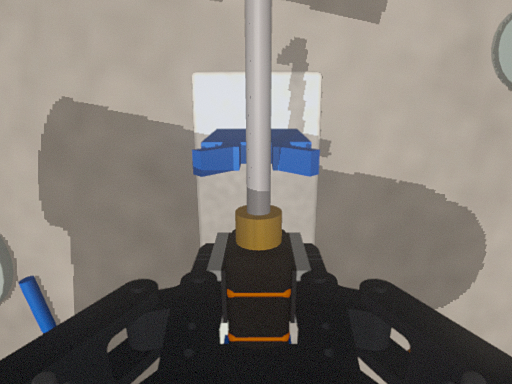

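View pics/side13z.png

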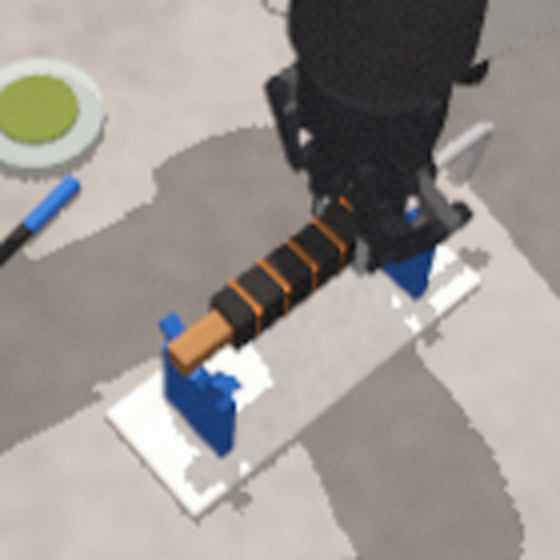

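```bash
python3 -m crank '[0.5,4,-0.6,0,0,0,12,0,6,0,0,0,0,12,0,6,0,0,0,0,12,0,4,0,0,0,0,12,0,0,0,0,0,0,12,0,0,0,0,0,0,12]'
```

```text
time: 23.82
tool_pos: [515.6, -244.4, 70.1]
ee_rot: [[-0.986, 0.0, 0.167], [-0.167, -0.0, -0.986], [-0.0, -1.0, 0.0]]
force: [0.1, 0.4, -0.5]
opening: 23.4
```

```bash
python3 -m crank '[0,1.5,0,0,0,0,12,0,1.5,0,0,0,0,12,0,1,0,0,0,0,12,0,0,0,0,0,0,12]'
```

```text
time: 24.32
tool_pos: [515.5, -244.4, 65.8]
ee_rot: [[-0.986, -0.0, 0.167], [-0.167, -0.0, -0.986], [0.0, -1.0, 0.0]]
force: [0.2, -0.2, -2.0]
opening: 23.2
```

```bash
python3 -m crank '[0,0.6,0,0,0,0,12,0,0,0,0,0,0,12,0,0,0,0,0,0,12]'|egrep 'pos|force'; python3 -m crank '[0,0,0,0,0,0,35,0,0,0,0,0,0,60,0,0,0,0,0,0,80,0,0,0,0,0,0,80,0,0,0,0,0,0,80,0,0,0,0,0,0,80]'
python3 - <<'E'
from h import *
for n in ["wrist","side"]:
    im=bot.camera(n);cv2.imwrite(f"pics/{n}14.png",im)
E
```

```text
tool_pos: [515.6, -244.4, 65.6]
force: [-0.9, 0.4, 1.3]
time: 25.45
tool_pos: [515.5, -244.4, 65.3]
ee_rot: [[-0.986, -0.0, 0.167], [-0.167, -0.0, -0.986], [0.0, -1.0, 0.0]]
force: [-0.0, -0.0, -0.6]
opening: 79.8
```

View pics/wrist14.png

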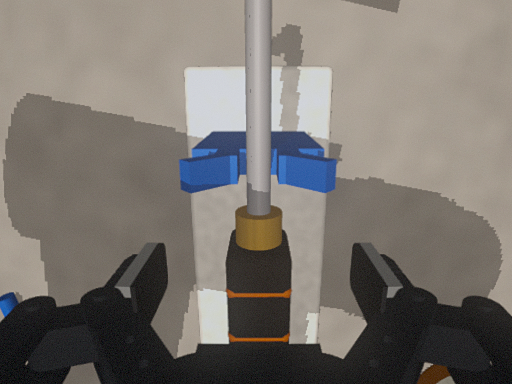

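The pole is free and lying as before. I back off upward and check.

```bash
python3 -m crank '[0,-10,0,0,0,0,80,0,-30,0,0,0,0,80,0,-45,0,0,0,0,80,0,-45,0,0,0,0,80,0,-30,0,0,0,0,80,0,-15,0,0,0,0,80,0,0,0,0,0,0,80,0,0,0,0,0,0,80]'
python3 - <<'E'
from h import *
i=bot.camera_info("wrist");np.save("w15.npy",i,allow_pickle=True)
for n in ["wrist","side","scene"]:
    im=bot.camera(n);cv2.imwrite(f"pics/{n}15.png",im)
    h=cv2.cvtColor(im,cv2.COLOR_BGR2HSV);m=cv2.inRange(h,(18,100,80),(36,255,255))
    cs,hi=cv2.findContours(m,cv2.RETR_CCOMP,cv2.CHAIN_APPROX_NONE)
    print(n,[cv2.fitEllipse(c)[0] for c,q in zip(cs,hi[0]) if q[3]>=0 and len(c)>8])
E
```

```text
time: 26.55
tool_pos: [515.1, -244.1, 238.6]
ee_rot: [[-0.986, -0.002, 0.167], [-0.167, 0.001, -0.986], [0.002, -1.0, -0.001]]
force: [0.4, 0.4, -0.2]
opening: 80.0
wrist []
side [(277.26318359375, 136.8963623046875)]
scene [(200.72604370117188, 199.66943359375), (408.7453918457031, 9.685542106628418), (351.5, 3.0)]
```

View pics/wrist15.png

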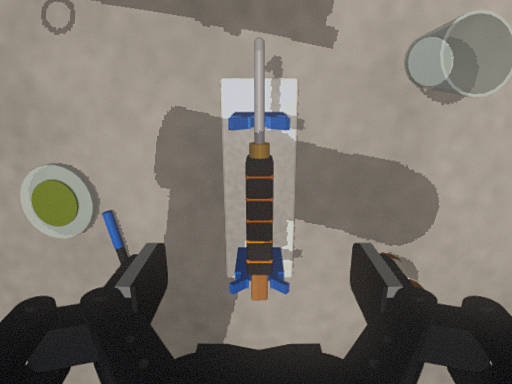

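View pics/side15.png

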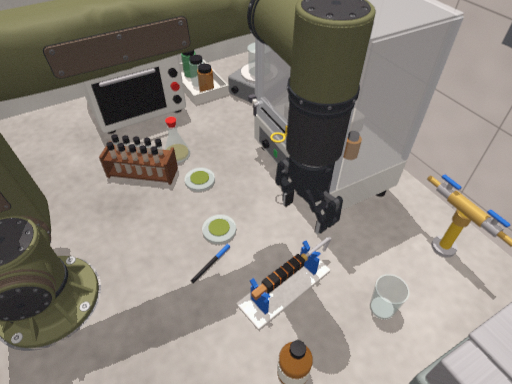

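Run:
```python
from h import *
print("ring",tri([ray("scene",(200.73,199.67)),ray("side",(277.26,136.9))]))
i=np.load("w15.npy",allow_pickle=True).item()
for q,z in [((259.5,156),88),((259.5,274),88),((259.5,300),75),((259.5,41),75)]: print(onz("wrist",q,z,i).round(1))
```

```text
ring (array([641.90857474,  39.90100006, 185.71465327]), [np.float64(0.4643380997208968), np.float64(0.4643380997209071)])
[ 532.6 -242.    88. ]
[ 422.3 -260.7   88. ]
[ 385.3 -267.1   75. ]
[ 624.3 -226.5   75. ]
```

```bash
python3 -c "
from bench import bot
print(bot.hand_in(), bot.get_state()['time'])"
```

```text
the job is handed in; nothing more can be done
the job is handed in; nothing more can be done
```

The sash is down and latched, the pole is back in its rests, and I handed the job in after about 27 s; no verdict is reported.

- **Pull:** I hooked the ring with the prong plumb and drew the sash down by feel. The catches resisted, gave way, and then it met a firm stop with about 10 N straight down. The highest total I worked out from the wrist readings was about 13 N. I read those only at the end of each call, so a brief peak between readings would not show.
- **Latch:** The sash stayed where it was when I lifted the rod off and unhooked. The ring ended 186 mm over the table, 147.5 mm below where it started, so the sash should read about 0.022–0.023, under the 0.028 limit.
- **Pole:** It lies in both uprights within about 2 mm of its first place and in line with the rack. It did not slip in the grip.
- **Bench:** In the last pictures the other things look unmoved, but I did not measure them. I saw no contact of the gripper or arm with the cabinet.

When the catches first resisted, friction of the rod on the ring added about 6 N sideways, so I eased the hand back slightly to relieve it. At the stop the sideways pull came back to about 8 N, and I eased back again.

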